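# Close the last gap in a valve manifold

### The arm

A 6-joint arm with a two-finger parallel gripper is mounted at the origin on the work surface. World frame = base frame: x ahead of the robot, y to its left, z up, the work surface at z = 0. Lengths are in m, angles in degrees, forces in N, time in s.
With the tool pointing down it reaches from about 0.325 to 0.85 m from the base axis. Payload 15.5 kg.
Tool frame: the origin (TCP) lies on the centre line of the jaws, within the pads' length; the fingertips stand 19 mm ahead of it and the grasp point (between the pads) is the TCP (env.nose_length is the z of the fingertips in the tool frame, in m); z points along the fingers, y is the line along which they close (so a half turn about z gives the same grasp; the last joint's range is limited). The gripper opens to 91 mm and grips with 3 to 60 N. Pads are 32 mm wide; open, the fingers measure 118 mm over their backs; the gripper's body (76 mm by 178 mm) begins 60 mm behind the grasp point.
Start: joints at [58.814, 28.281, 77.091, -0, 74.628, -5.472], TCP at [0.271, 0.563, 0.233] pointing down, gripper open.
Joint ranges: [-166.48, 166.48], [-47.26, 123.95], [12.59, 153.08], [-70.14, 250.14], [6.76, 159.57], [-176.63, 176.63]. Speed limits (degrees/s): [108.29, 108.29, 147.25, 172.46, 172.46, 172.46].

### API

Orientations are given as [roll, pitch, yaw] about the fixed x, y, z axes, in that order (R = Rz(yaw) Ry(pitch) Rx(roll)).
In Python, from rig import env gives the robot as it stands.
- The arm moves only by the tool apply_moves, never from a script. Its arguments are lists of equal length, an entry for each row: "linear": the shift along the tool's x, y, z in cm, a list of three; "rot": the turn, a rotation vector about the tool's x, y, z in rad, a list of three. In form: {"linear": [[dx, dy, dz], ...], "rot": [[ax, ay, az], ...]}. A call has 1 to 5 rows; each row shifts and turns the commanded pose from where the row before left it, along the tool's axes as they then stand; what a row does not reach is not made up. A row lasts 1/10 s, in which the tool goes at most 50 mm and 8.59 degrees, less where a joint would pass 70% of its speed; a pose out of reach is approached as far as the arm can. A call is refused whole if a number of a shift passes 5 or a number of a turn 0.15, either way. A call with a gripper value outside its range is refused whole. "hand" is the finger opening in cm, from 0 to 9.12, set as the call begins (left out, the last holds). The fingers move at their own pace and stop on an object; the grip force is fixed at half the most. Time passes only in rows, so rows that do not move let the fingers close. It gives the time, the measured TCP pose, the force, the opening and the grip force at its end, in the units of the state.
- env.get_state(): the state, without advancing time (a new reading comes with each control period).
- env.capture(name): name is "scene" or "top" or "wrist"; returns (picture, depth): 400x640x3 uint8, blue, green, red; 400x640 float32, m along the optical axis (not along the pixel's ray), 0 where there is no reading.
- env.camera_info(name): a dict with "fov_y" (degrees; the focal length in pixels is half the picture's height over the tangent of half this angle, whatever the lens; pixels are square), "cx", "cy" (the principal point, pixels), "extrinsics" (4x4, takes a point from camera to world coordinates); the wrist camera has in their place "hand_eye" (4x4, takes a point from camera to tool coordinates, whose origin is the TCP and whose axes are the flange's). Camera axes: x right, y up, looking along -z (the intrinsics and any distortion apply to the point x, -y, -z); pixel columns grow to the right and rows downward; lengths in m; the calibration is good to about 2 mm. The wrist camera is an equidistant fisheye: a pixel r from the principal point sees the ray r / f radians off the axis. A picture is of the moment at which its call begins: read the wrist's pose just before it. camera_info takes no time and is no camera call.
- env.sign_off(): hands the job in; it is judged then, once.
The state is a dict: "time_s": time; "qpos": joint angles; "qvel": joint speeds; "effort": joint torques, N m; "tool_pos": TCP position; "orientation": TCP orientation; "ft_force": force on the tool from outside, world axes, zero at the start; "wrist_torque": the same for the moment, N m; "finger_gap": finger opening in m; "grasp_force": force on a finger pad.
Only numpy, scipy, OpenCV 4.12 (cv2) and the standard library are available. Lean on these libraries where they do the work, as an engineer would, in place of code of your own. Each camera call takes 0.05 s, during which the arm holds its last target. There are 200 camera calls.

### The job

Someone parked the sealant bottle in the empty bay of the valve manifold: lift it out and stand it upright on the bench, off the manifold plate. Then take the loose valve module out of its wooden cradle, stand it in the bay and butt it flush against the valve next to it, so that there is no gap and its ends line up with the row. Do not let the bottle fall over, and leave the gauge, the ear defenders and the wrench where they are.

Things in the scene. Friction and masses are not known exactly. Their poses are not given: they have to be found in the camera images.
- manifold: Fixed valve manifold, left or right of the robot: aluminium plate 110 (x) x 200 (y) x 12 mm. On it along y, all 66 mm long in x: steel end plate (y 84 to 100 mm, top 62 above the bench), two fixed valves like the module (y 42 to 84 and 0 to 42, top 68, fittings 78), the empty bay (y 0 to -62, open to +x, -x and above), steel end plate (y -62 to -78). Origin: centre of its underside, on the bench.
- home (a point): Point on the top face of the manifold plate (12 mm above the bench) where the centre of the module's underside is when the module is home: manifold x 0, y -21 mm. Axes as the manifold's: +y points at the neighbouring valve (its face is 21 mm from this point), z up.
- module: Loose valve module, 0.35 kg: block 66 (x) x 42 (y) x 56 mm high, aluminium below, grey plastic above, two brass fittings on top (16 mm across, 10 high, at x +-17). Same either way round. Origin: centre of its underside. The bay is 20 mm wider than the module's 42: no room there for fingers on its long sides, only at its 66 mm apart ends.
- cradle: Fixed plywood cradle holding the module: floor 110 (x) x 80 (y) x 6 mm, two upright cheeks at x +-38 to +-50 mm, 70 mm wide in y, top 64 mm above the bench. They stand about 5 mm from the module's ends, so there it can only be taken across its 42 mm width; the long sides are open. Origin: centre of its underside, on the bench.
- bottle: White plastic sealant bottle, round, 42 mm in diameter and straight up to 85 mm, then a short shoulder, a grey screw cap 27 mm across and a small nozzle, 120 mm high in all, about 0.15 kg, standing upright on the manifold plate in the empty bay. Origin: centre of its underside, z up along the bottle.
- gauge: Bystander: round pressure gauge 60 mm across on a steel block 70 x 60 x 22 mm, 108 mm high, beyond the work, its dial facing its +x. Origin: centre of the block's underside.
- earmuffs: Bystander: ear defenders, two orange cups 80 x 30 x 66 mm high, 110 mm apart in y, and a black headband reaching 133 mm to +x. Origin: between the cups, on the bench.
- wrench: Bystander: steel wrench lying on the bench at the left, about 170 mm long in x. Origin: below its middle, on the bench.
Mind the look-alikes: they are no part of the job. Of the things like the bottle, leave any that is yellow; of the rest the larger one is meant.

How it is judged:
By the outcome, as a careful person would: the job done as asked, in the order asked, and still so for the second after the job is handed in, with the robot touching nothing.
It also fails if it takes over 72 s, if anything falls off the work surface, if the arm or the gripper's body presses on something with over 40 N, if the wrist force passes 120 N, or if a joint passes its speed limit or range.

## Working session

There is one attempt and no reset: what is moved stays moved. The work goes in short steps, Python scripts to look and compute and a tool call to move; the robot and the scene stay as the last step left them, time stands still between calls to the robot, and variables do not carry over. Pictures are saved under pics/ and viewed, at most 10 in all, crops included, and the job is handed in when it is done.

Besides the shell and the picture viewer there is one more tool, called after "Emit:" as a command line: name --argument value ..., lists and objects as JSON in quotes. apply_moves: Moves the arm, as the interface text tells. Its arguments: {"type":"object","properties":{"linear":{"type":"array"},"rot":{"type":"array"},"hand":{"type":"number"}},"required":["linear","rot"]}

```bash
mkdir -p pics; ls
python3 - <<'E'
from rig import env
import cv2,numpy as np
s=env.get_state();print({k:np.round(v,3).tolist() for k,v in s.items()})
for n in("scene","top","wrist"):
    p,d=env.capture(n);cv2.imwrite(f"pics/{n}0.png",p);np.save(f"pics/{n}0.npy",d)
    print(n,(d>0).mean());print({k:np.round(v,4).tolist() for k,v in env.camera_info(n).items()})
E
```

```text
pics
{'time_s': 0.0, 'qpos': [58.816, 28.316, 77.129, -0.001, 74.628, -5.471], 'qvel': [-0.047, 0.021, 0.022, -0.035, -0.148, 0.068], 'effort': [0.002, -87.886, -38.184, 0.071, 0.054, -0.0], 'tool_pos': [0.271, 0.563, 0.232], 'orientation': [-179.927, -0.006, 154.287], 'ft_force': [-0.255, 0.153, -0.006], 'wrist_torque': [-0.02, -0.004, 0.011], 'grasp_force': 0.0, 'finger_gap': 0.091}
scene 0.995921875
{'fov_y': 55.3179, 'cx': 317.5977, 'cy': 201.3488, 'extrinsics': [[0.0102, -0.7189, 0.6951, 1.2461], [0.9999, 0.0152, 0.0011, 0.0598], [-0.0114, 0.695, 0.7189, 0.6954], [0.0, 0.0, 0.0, 1.0]]}
top 0.99606640625
{'fov_y': 49.9527, 'cx': 311.3012, 'cy': 196.3772, 'extrinsics': [[0.013, 0.9981, -0.061, 0.5284], [-0.9997, 0.0143, 0.0204, 0.0899], [0.0212, 0.0607, 0.9979, 1.2176], [0.0, 0.0, 0.0, 1.0]]}
wrist 0.99444140625
{'fov_y': 65.7065, 'cx': 320.7544, 'cy': 196.8949, 'hand_eye': [[-0.0002, 0.9616, 0.2744, 0.0779], [1.0, 0.0002, -0.0003, -0.0002], [-0.0003, 0.2744, -0.9616, -0.1526], [0.0, 0.0, 0.0, 1.0]]}
```

View pics/top0.png

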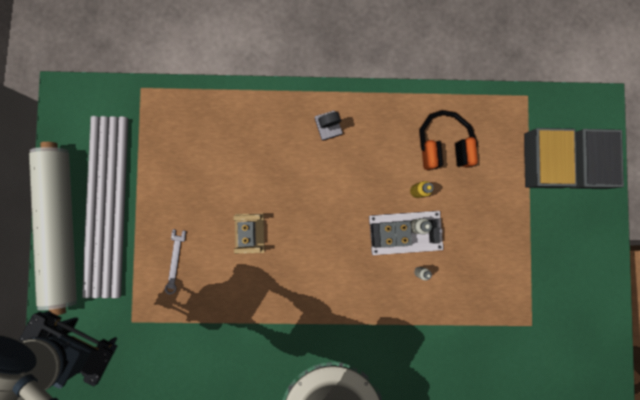

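View pics/scene0.png

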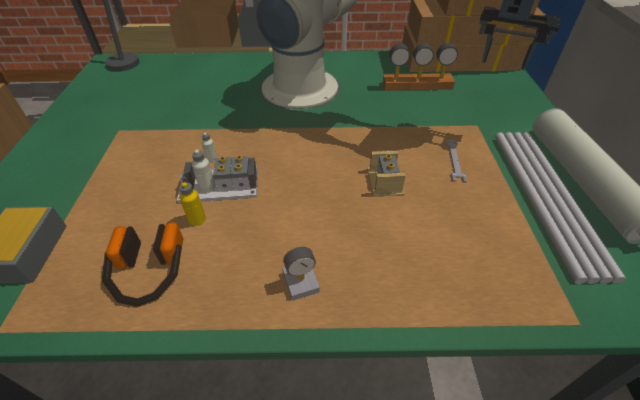

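The top view shows the manifold at about (406,233), with the target white bottle in the bay at (424,227). The module is in its cradle at (246,234), the yellow look-alike is at (424,189) and the small white one at (424,273). In the scene view the bay bottle is at (203,172). Next I'll take a rough fix and then look closer with the wrist camera.

```bash
cat > h.py <<'E'
import numpy as np,cv2
from scipy.spatial.transform import Rotation as Ro
from rig import env
def T(s):
    M=np.eye(4);M[:3,:3]=Ro.from_euler('xyz',s["orientation"],degrees=True).as_matrix();M[:3,3]=s["tool_pos"];return M
def cam(n,s=None):
    i=env.camera_info(n);f=200/np.tan(np.radians(i["fov_y"]/2))
    E=np.array(i["extrinsics"]) if n!="wrist" else T(s)@np.array(i["hand_eye"])
    return dict(f=f,c=(i["cx"],i["cy"]),E=E,fish=n=="wrist")
def rays(C,uv):
    uv=np.atleast_2d(np.asarray(uv,float));x=(uv[:,0]-C["c"][0])/C["f"];y=(uv[:,1]-C["c"][1])/C["f"]
    if C["fish"]:
        r=np.hypot(x,y)+1e-12;k=np.tan(r)/r;x,y=x*k,y*k
    d=np.c_[x,-y,-np.ones(len(x))]
    return C["E"][:3,3],d@C["E"][:3,:3].T     # d has unit depth
def plane(C,uv,z):
    o,d=rays(C,uv);return o+d*((z-o[2])/d[:,2])[:,None]
def deproj(C,uv,dep):
    o,d=rays(C,uv);return o+d*np.asarray(dep)[:,None]
def tri(Ca,ua,Cb,ub):
    oa,da=rays(Ca,ua);ob,db=rays(Cb,ub);A=np.c_[da[0],-db[0]];t=np.linalg.lstsq(A,ob-oa,rcond=None)[0]
    p,q=oa+da[0]*t[0],ob+db[0]*t[1];return (p+q)/2,np.linalg.norm(p-q)
def cloud(C,d):
    v,u=np.nonzero(d>0);return deproj(C,np.c_[u,v],d[v,u]),u,v
def rel(s,p): return np.round(100*T(s)[:3,:3].T@(np.array(p)-s["tool_pos"]),2)   # cm, tool axes
def look(n,name):
    s=env.get_state();p,d=env.capture(n);cv2.imwrite(f"pics/{name}.png",p);np.save(f"pics/{name}.npy",d)
    np.save(f"pics/{name}_s.npy",s,allow_pickle=True);return s,p,d
E
python3 - <<'E'
from h import *
C=cam("top");d=np.load("pics/top0.npy")
P,u,v=cloud(C,d);I=np.zeros(d.shape+(3,));I[v,u]=P
for n,(x,y) in dict(mat=(350,280),bottle=(425,227),yel=(425,188),small=(425,272),plateL=(372,222),mod=(246,234),valve=(397,233),gauge=(328,122),ear1=(431,152),ear2=(467,151),wrench=(176,260)).items(): print(n,I[y,x].round(3))
for n,(x0,x1,y0,y1) in dict(man=(362,448,205,260),cr=(228,272,208,258),small=(412,438,262,284)).items():
    R=I[y0:y1,x0:x1].reshape(-1,3);R=R[R[:,2]>.006];print(n,R.min(0).round(3),R.max(0).round(3))
im=cv2.imread("pics/top0.png")
a=cv2.resize(im[205:285,360:450],None,fx=6,fy=6,interpolation=cv2.INTER_CUBIC);b=cv2.resize(im[205:285,225:275],None,fx=5,fy=6,interpolation=cv2.INTER_CUBIC)
cv2.imwrite("pics/crop.png",np.hstack([b,a]))
E
```

```text
mat [ 0.368 -0.047 -0.002]
bottle [ 0.521 -0.223  0.128]
yel [ 0.622 -0.228  0.11 ]
small [ 0.402 -0.237  0.079]
plateL [ 0.532 -0.106  0.016]
mod [0.496 0.24  0.056]
valve [ 0.504 -0.165  0.066]
gauge [0.793 0.026 0.102]
ear1 [ 0.725 -0.258  0.064]
ear2 [ 0.731 -0.361  0.055]
wrench [0.42  0.439 0.008]
man [ 0.429 -0.315  0.006] [ 0.581 -0.085  0.134]
cr [0.43  0.181 0.006] [0.556 0.288 0.077]
small [ 0.366 -0.258  0.006] [ 0.41  -0.226  0.09 ]
```

Emit:
apply_moves --linear '[[-2,-1,0],[-3.5,-2,0.3],[-3.5,-2,0.3],[-3.5,-2,0.3],[-3.5,-2,0.3]]' --rot '[[0,0,0],[0,0,0],[0,0,0],[0,0,0],[0,0,0]]'

```text
time_s: 0.65
tool_pos: [0.3768, 0.4112, 0.2207]
orientation: [-180.0, -0.0, 154.3]
ft_force: [0.8, 0.9, 0.2]
finger_gap: 0.0912
grasp_force: 0.0
```

Emit:
apply_moves --linear '[[-3.5,-2,0.3],[-3.5,-2,0.3],[-3.5,-2,0.3],[-3.5,-2,0.3],[-4.3,-2.3,0.3]]' --rot '[[0,0,0],[0,0,0],[0,0,0],[0,0,0],[0,0,0]]'

```text
time_s: 1.15
tool_pos: [0.4967, 0.2393, 0.2058]
orientation: [-180.0, -0.0, 154.3]
ft_force: [0.0, 0.3, -0.0]
finger_gap: 0.0911
grasp_force: 0.0
```

Emit:
apply_moves --linear '[[0,0,0],[0,0,0],[0,0,0],[0,0,0],[0,0,0]]' --rot '[[0,0,-0.15],[0,0,-0.15],[0,0,-0.149],[0,0,0],[0,0,0]]'

```text
time_s: 1.65
tool_pos: [0.4963, 0.2404, 0.2058]
orientation: [-180.0, -0.0, 179.7]
ft_force: [-0.4, -0.2, 0.2]
finger_gap: 0.0911
grasp_force: 0.0
```

Run:
```python
from h import *
s,p,d=look("wrist","w1")
print(np.round(s["tool_pos"],4),np.round(s["orientation"],2),s["time_s"])
```

```text
[0.4963 0.2404 0.2058] [-1.8000e+02 -2.0000e-02  1.7974e+02] 1.65
```

View pics/w1.png

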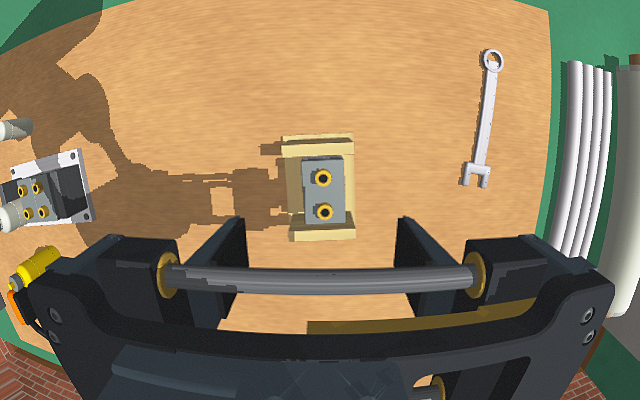

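The wrist view shows the module in its cradle at (323,192), with brass fittings at (322,178) and (325,212). The cheeks are at rows 145 and 228, the wrench is on the right, and the manifold is at the left edge at (45,190). Next I'll go over the manifold with the tool turned to yaw 90.

```bash
cat >> h.py <<'E'
def rect(P): # min-area rect of xy points: centre, sizes(mm), angle of long side
    (c,w,a)=cv2.minAreaRect((P[:,:2]*1000).astype(np.float32))
    if w[0]<w[1]: w=w[::-1];a+=90
    return np.round(c,1),np.round(w,1),round((a+90)%180-90,2)
def brass(p,roi):
    h=cv2.cvtColor(p,cv2.COLOR_BGR2HSV);x0,x1,y0,y1=roi
    m=np.zeros(p.shape[:2],np.uint8);m[y0:y1,x0:x1]=cv2.inRange(h,(18,150,90),(32,255,255))[y0:y1,x0:x1]
    m=cv2.morphologyEx(m,cv2.MORPH_CLOSE,np.ones((9,9)));out=[]
    for c in cv2.findContours(m,cv2.RETR_EXTERNAL,cv2.CHAIN_APPROX_NONE)[0]:
        if cv2.contourArea(c)>60:
            (q,w,a)=cv2.minAreaRect(c);out.append((np.round(q,1),np.round(w,1)))
    return out
E
python3 - <<'E'
from h import *
s=np.load("pics/w1_s.npy",allow_pickle=True).item();p=cv2.imread("pics/w1.png");d=np.load("pics/w1.npy")
C=cam("wrist",s);P,u,v=cloud(C,d);I=np.zeros(d.shape+(3,));I[v,u]=P
h=cv2.cvtColor(p,cv2.COLOR_BGR2HSV)
for q in[(322,195),(322,178),(310,150),(295,185),(400,100),(330,225)]:print(q,I[q[1],q[0]].round(4),h[q[1],q[0]])
S=I[120:245,255:360];H=h[120:245,255:360,1]
z=S[...,2]
g=(z>.045)&(z<.068)&(H<60);w=(z>.055)&(z<.07)&(H>=60)
print("module top",g.sum(),rect(S[g]),np.median(z[g]),"wood",rect(S[w]),np.median(z[w]))
b=brass(p,(255,360,120,245));print(b);print([plane(C,q[0],.072)[0].round(4) for q in b])
E
```

```text
(322, 195) [0.5009 0.2416 0.0625] [ 95  10 157]
(322, 178) [0.4812 0.2417 0.0737] [128  21  48]
(310, 150) [0.4556 0.2304 0.0659] [ 23  94 236]
(295, 185) [0.504  0.2103 0.0073] [ 20 101 147]
(400, 100) [0.404  0.3324 0.0027] [ 17 121 228]
(330, 225) [0.5362 0.25   0.0537] [ 20 103 116]
module top 2292 (array([500.8, 243.2]), array([72. , 41.9]), 2.78) 0.0627107001090057 wood (array([499. , 238.8]), array([100.5,  70.6]), 2.0) 0.06464967108812977
[(array([324.5, 210.5]), array([15., 15.])), (array([322.5, 177.5]), array([15., 15.]))]
[array([0.514, 0.244, 0.072]), array([0.4811, 0.2421, 0.072 ])]
```

Emit:
apply_moves --linear '[[0,2,0],[0,4,0],[0,4,0],[0,4,0],[0,4,0]]' --rot '[[0,0,0],[0,0,0],[0,0,0],[0,0,0],[0,0,0]]'

```text
time_s: 2.2
tool_pos: [0.4961, 0.4221, 0.2059]
orientation: [-180.0, 0.0, 179.8]
ft_force: [1.0, -0.6, 0.8]
finger_gap: 0.0914
grasp_force: 0.0
```

That shift went to +y, because tool +y is world +y at yaw 180. It did no harm, and I'm reversing it.

Emit:
apply_moves --linear '[[0,-2,0],[0,-4,-0.4],[0,-4.5,-0.4],[0,-4.5,-0.4],[0,-4.5,-0.4]]' --rot '[[0,0,0],[0,0,0],[0,0,0],[0,0,0],[0,0,0]]'

```text
time_s: 2.7
tool_pos: [0.4961, 0.224, 0.2221]
orientation: [-180.0, 0.0, 179.8]
ft_force: [0.9, -0.9, 0.1]
finger_gap: 0.0913
grasp_force: 0.0
```

Emit:
apply_moves --linear '[[0,-4.5,-0.4],[0,-4.5,0],[0,-4.5,0],[0,-4.5,0],[0,-4.5,0]]' --rot '[[0,0,0],[0,0,0],[0,0,0],[0,0,0],[0,0,0]]'

```text
time_s: 3.2
tool_pos: [0.4963, -0.0012, 0.2261]
orientation: [-180.0, 0.0, 179.8]
ft_force: [1.3, -0.3, 1.0]
finger_gap: 0.0912
grasp_force: 0.0
```

Emit:
apply_moves --linear '[[0,-4.5,0],[0,-4.5,0],[0,-4.5,0],[0,-4,0],[0,-3,0]]' --rot '[[0,0,0],[0,0,0],[0,0,0],[0,0,0],[0,0,0]]'

```text
time_s: 3.7
tool_pos: [0.4964, -0.207, 0.226]
orientation: [-180.0, 0.0, 179.7]
ft_force: [0.7, -0.3, 0.1]
finger_gap: 0.0909
grasp_force: 0.0
```

Emit:
apply_moves --linear '[[0,0,0],[0,0,0],[0,0,0],[0,0,0],[0,0,0]]' --rot '[[0,0,0.15],[0,0,0.15],[0,0,0.15],[0,0,0.15],[0,0,0.15]]'

```text
time_s: 4.2
tool_pos: [0.4966, -0.2045, 0.2259]
orientation: [-180.0, -0.0, 136.5]
ft_force: [-0.0, 0.1, -0.6]
finger_gap: 0.0913
grasp_force: 0.0
```

Emit:
apply_moves --linear '[[0,0,0],[0,0,0],[0,0,0],[0,0,0],[0,0,0]]' --rot '[[0,0,0.15],[0,0,0.15],[0,0,0.15],[0,0,0.15],[0,0,0.15]]'

```text
time_s: 4.7
tool_pos: [0.4966, -0.2044, 0.2259]
orientation: [-180.0, -0.0, 93.5]
ft_force: [0.1, 0.4, 0.5]
finger_gap: 0.0913
grasp_force: 0.0
```

Emit:
apply_moves --linear '[[0,0,0],[0,0,0],[0,0,0]]' --rot '[[0,0,0.07],[0,0,0],[0,0,0]]'

```text
time_s: 5.0
tool_pos: [0.4966, -0.2045, 0.2259]
orientation: [-180.0, -0.0, 90.1]
ft_force: [-0.3, 0.1, -0.8]
finger_gap: 0.0913
grasp_force: 0.0
```

Run:
```python
from h import *
s,p,d=look("wrist","w2")
print(np.round(s["tool_pos"],4),np.round(s["orientation"],2),s["time_s"])
```

```text
[ 0.4966 -0.2045  0.2259] [-180.    -0.    90.1] 5.0
```

View pics/w2.png

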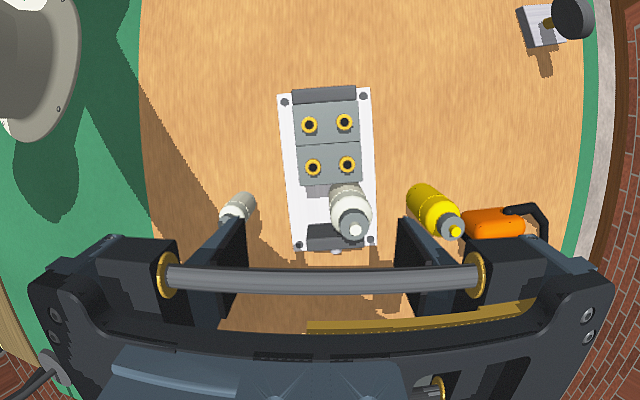

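The wrist view over the manifold shows the plate spanning columns 278 to 377 and rows 88 to 250. Brass fittings are at (309,125), (344,122), (313,168) and (347,165), and the bottle's nozzle is at (356,230). The small bottle is at (237,207) and the yellow one at (433,210), both clear of the fingers.

```bash
cat >> h.py <<'E'
def manifold(name):
    s=np.load(f"pics/{name}_s.npy",allow_pickle=True).item();p=cv2.imread(f"pics/{name}.png");d=np.load(f"pics/{name}.npy")
    C=cam("wrist",s);P,u,v=cloud(C,d);I=np.zeros(d.shape+(3,));I[v,u]=P
    return s,p,d,C,I
E
python3 - <<'E'
from h import *
s,p,d,C,I=manifold("w2")
b=brass(p,(285,375,95,190));print(b)
f=np.array([plane(C,q[0],.078)[0] for q in b]);print(f.round(4))
for q in b: u,v=q[0].astype(int);print(np.median(I[v-7:v+8,u-7:u+8,2]).round(4),end=" ")
R=I[70:260,265:390];z=R[...,2];ok=(R[...,0]>.42)&(R[...,0]<.59)&(R[...,1]>-.33)
m=ok&(z>.009)&(z<.018);print("\nplate",rect(R[m]),np.median(z[m]),R[m].min(0),R[m].max(0))
m=ok&(z>.064)&(z<.072)&(R[...,1]>-.215);print("valves",rect(R[m]),np.median(z[m]))
m=ok&(z>.055)&(z<.0645)&(R[...,1]>-.12);print("endplate",m.sum(),rect(R[m]),np.median(z[m]))
m=ok&(z>.090);print("bottle",R[m].min(0),R[m].max(0),m.sum())
for lo,hi in((.1,.104),(.108,.116),(.118,.124),(.126,.14)):
    m=ok&(z>lo)&(z<hi);print(lo,m.sum(),R[m].min(0).round(4),R[m].max(0).round(4))
E
```

```text
[(array([313. , 166.5]), array([15., 14.])), (array([346.5, 164. ]), array([14., 15.])), (array([309. , 124.5]), array([14.8, 14.8])), (array([343.8, 121.9]), array([15.7, 14.3]))]
[[ 0.4886 -0.1815  0.078 ]
 [ 0.5216 -0.1789  0.078 ]
 [ 0.4848 -0.1401  0.078 ]
 [ 0.5184 -0.1375  0.078 ]]
0.0787 0.0788 0.0788 0.0788 
plate (array([ 506.6, -201.4]), array([200.9, 111.5]), -85.25) 0.012859318207533277 [ 0.44475251 -0.3053238   0.01009977] [ 0.5700894  -0.0975746   0.01799217]
valves (array([ 503.8, -160. ]), array([114.5,  68. ]), -84.7) 0.06878970423917574
endplate 969 (array([ 499.3, -109.4]), array([66.4, 16.7]), 4.68) 0.06275784977646792
bottle [ 0.50522309 -0.2429774   0.0900632 ] [ 0.54635532 -0.20542018  0.13532301] 1515
0.1 319 [ 0.507  -0.2415  0.1   ] [ 0.5447 -0.2064  0.1039]
0.108 47 [ 0.5121 -0.227   0.1083] [ 0.5365 -0.2127  0.1156]
0.118 112 [ 0.5124 -0.2393  0.1181] [ 0.5392 -0.2128  0.124 ]
0.126 146 [ 0.5157 -0.2359  0.1261] [ 0.538  -0.2178  0.1353]
```

Emit:
apply_moves --linear '[[-1,1.5,0],[-1,1.5,0],[0,0,0],[0,0,0],[0,0,0]]' --rot '[[0,0,0],[0,0,0],[0,0,-0.082],[0,0,0],[0,0,0]]'

```text
time_s: 5.55
tool_pos: [0.5263, -0.2244, 0.2258]
orientation: [-180.0, -0.0, 94.7]
ft_force: [-0.4, 0.1, 0.6]
finger_gap: 0.0911
grasp_force: 0.0
```

Run:
```python
from h import *
look("wrist","w3")
D=[]
for n in("w2","w3"):
    s,p,d,C,I=manifold(n)
    h=cv2.cvtColor(p,cv2.COLOR_BGR2HSV)
    z=I[...,2];m=((z>.128)&(z<.14)&(I[...,0]>.5)&(I[...,0]<.55)&(I[...,1]<-.2)&(I[...,1]>-.25)).astype(np.uint8)
    v,u=np.nonzero(m); m2=m.astype(bool)
    print(n,s["tool_pos"],s["orientation"],"nozzle",u.mean(),v.mean(),I[m2].mean(0).round(4))
    b=sorted([q[0] for q in brass(p,(240,400,80,240))],key=lambda q:(round(q[1]/20),q[0]));print(b)
    D.append((C,b,(u.mean(),v.mean())))
(Ca,ba,na),(Cb,bb,nb)=D
if len(ba)==len(bb):
    for x,y in zip(ba,bb):print(tri(Ca,x,Cb,y))
print("noz",tri(Ca,na,Cb,nb)); print(rel(s,(.526,-.2245,.084)))
```

```text
w2 [ 0.49658111 -0.20448438  0.22592344] [-1.79999483e+02 -5.52846619e-04  9.01042951e+01] nozzle 354.744 228.912 [ 0.5255 -0.2256  0.1323]
[array([309. , 124.5]), array([343.8, 121.9]), array([313. , 166.5]), array([346.5, 164. ])]
w3 [ 0.52633083 -0.22438792  0.22583139] [-1.79982698e+02 -1.18676189e-02  9.46633236e+01] nozzle 320.1746031746032 206.95238095238096 [ 0.5256 -0.2257  0.1325]
[array([285. , 101.5]), array([320. , 100.5]), array([285.5, 144. ]), array([320.5, 144. ]), array([391., 195.])]
noz (array([ 0.52567421, -0.2261605 ,  0.13099645]), np.float64(3.3541687764476e-06))
[-1.000e-02 -3.000e-02  1.418e+01]
```

The heights agree: the nozzle triangulates to 0.131 m against the 0.132 m expected. Going down to grasp the bottle.

Emit:
apply_moves --linear '[[-0.1,0,3],[0,0,3.5],[0,0,3.5],[0,0,2.5],[0,0,1.7]]' --rot '[[0,0,0],[0,0,0],[0,0,0],[0,0,0],[0,0,0]]'

```text
time_s: 6.1
tool_pos: [0.5258, -0.225, 0.0822]
orientation: [-179.9, -0.1, 94.7]
ft_force: [-0.3, -0.3, -0.5]
finger_gap: 0.0914
grasp_force: 0.0
```

Emit:
apply_moves --linear '[[0,0,0],[0,0,0],[0,0,0],[0,0,0],[0,0,0]]' --rot '[[0,0,0],[0,0,0],[0,0,0],[0,0,0],[0,0,0]]' --hand 3.5

```text
time_s: 6.6
tool_pos: [0.527, -0.2257, 0.0847]
orientation: [179.9, 0.0, 94.8]
ft_force: [-0.5, -1.0, -0.3]
finger_gap: 0.0541
grasp_force: 0.0
```

Emit:
apply_moves --linear '[[0,0,0],[0,0,0],[0,0,0],[0,0,0],[0,0,0]]' --rot '[[0,0,0],[0,0,0],[0,0,0],[0,0,0],[0,0,0]]'

```text
time_s: 7.1
tool_pos: [0.5268, -0.2257, 0.0842]
orientation: [180.0, 0.0, 94.8]
ft_force: [-0.6, -0.0, 5.4]
finger_gap: 0.0415
grasp_force: 30.0
```

Emit:
apply_moves --linear '[[0,0,-0.5],[0,0,-2],[0,0,-3],[0,0,-3],[0,0,-2.5]]' --rot '[[0,0,0],[0,0,0],[0,0,0],[0,0,0],[0,0,0]]'

```text
time_s: 7.6
tool_pos: [0.5266, -0.2255, 0.1956]
orientation: [180.0, 0.0, 94.8]
ft_force: [0.0, 0.1, -2.4]
finger_gap: 0.0412
grasp_force: 30.0
```

Emit:
apply_moves --linear '[[0,0,0],[1.5,0.8,0],[3,1.7,0],[3,1.7,0],[3,1.7,0]]' --rot '[[0,0,0],[0,0,0],[0,0,0],[0,0,0],[0,0,0]]'

```text
time_s: 8.1
tool_pos: [0.5766, -0.1139, 0.1927]
orientation: [-179.9, -0.1, 94.7]
ft_force: [0.0, -1.1, -1.1]
finger_gap: 0.0415
grasp_force: 30.0
```

Emit:
apply_moves --linear '[[3,1.7,0],[3,1.7,0],[3,1.7,0],[2.2,1.1,0],[0,0,0]]' --rot '[[0,0,0],[0,0,0],[0,0,0],[0,0,0],[0,0,0]]'

```text
time_s: 8.6
tool_pos: [0.6294, 0.0045, 0.1924]
orientation: [-179.9, -0.1, 94.9]
ft_force: [1.3, -1.3, -1.4]
finger_gap: 0.0413
grasp_force: 30.0
```

Emit:
apply_moves --linear '[[0,0,3],[0,0,3],[0,0,3],[0,0,2],[0,0,0]]' --rot '[[0,0,0],[0,0,0],[0,0,0],[0,0,0],[0,0,0]]'

```text
time_s: 9.1
tool_pos: [0.6266, 0.001, 0.0804]
orientation: [-179.6, -0.1, 94.7]
ft_force: [0.2, -0.3, -0.9]
finger_gap: 0.0414
grasp_force: 30.0
```

Emit:
apply_moves --linear '[[0,0,0],[0,0,0.3],[0,0,0.3],[0,0,0.2],[0,0,0]]' --rot '[[0,0,0],[0,0,0],[0,0,0],[0,0,0],[0,0,0]]'

```text
time_s: 9.6
tool_pos: [0.6292, 0.0007, 0.076]
orientation: [180.0, 0.0, 94.8]
ft_force: [-0.6, 0.4, -1.8]
finger_gap: 0.0417
grasp_force: 30.0
```

Emit:
apply_moves --linear '[[0,0,0.1],[0,0,0.1],[0,0,0.1],[0,0,0],[0,0,0]]' --rot '[[0,0,0],[0,0,0],[0,0,0],[0,0,0],[0,0,0]]'

```text
time_s: 10.1
tool_pos: [0.6292, 0.0007, 0.0729]
orientation: [-180.0, -0.0, 94.8]
ft_force: [-0.3, 0.5, -1.2]
finger_gap: 0.0417
grasp_force: 30.0
```

Emit:
apply_moves --linear '[[0,0,0.05],[0,0,0.05],[0,0,0.05],[0,0,0],[0,0,0]]' --rot '[[0,0,0],[0,0,0],[0,0,0],[0,0,0],[0,0,0]]'

```text
time_s: 10.6
tool_pos: [0.6294, 0.0007, 0.0721]
orientation: [180.0, 0.0, 94.8]
ft_force: [-3.2, -1.2, 11.1]
finger_gap: 0.0414
grasp_force: 30.0
```

Emit:
apply_moves --linear '[[0,0,0],[0,0,0],[0,0,0],[0,0,0],[0,0,0]]' --rot '[[0,0,0],[0,0,0],[0,0,0],[0,0,0],[0,0,0]]' --hand 9.1

```text
time_s: 11.1
tool_pos: [0.6293, 0.0007, 0.0713]
orientation: [-180.0, 0.0, 94.8]
ft_force: [0.0, 0.3, 0.4]
finger_gap: 0.0782
grasp_force: 0.0
```

Emit:
apply_moves --linear '[[0,0,0],[0,0,0],[0,0,-1],[0,0,-3],[0,0,-4]]' --rot '[[0,0,0],[0,0,0],[0,0,0],[0,0,0],[0,0,0]]'

```text
time_s: 11.6
tool_pos: [0.6282, 0.0008, 0.1516]
orientation: [-179.8, -0.0, 94.8]
ft_force: [-0.3, -0.1, -0.4]
finger_gap: 0.0908
grasp_force: 0.0
```

Emit:
apply_moves --linear '[[0,0,-4],[0,0,-3],[2,-1,0],[4,-2,0],[4,-2,0]]' --rot '[[0,0,0],[0,0,0],[0,0,0],[0,0,0],[0,0,0]]'

```text
time_s: 12.1
tool_pos: [0.5699, 0.0971, 0.2215]
orientation: [180.0, -0.0, 94.7]
ft_force: [0.2, 1.3, -0.5]
finger_gap: 0.0906
grasp_force: 0.0
```

Emit:
apply_moves --linear '[[4,-2,0],[4,-2,0],[3,-3,0],[1.5,-2.5,0],[0,0,0]]' --rot '[[0,0,0],[0,0,0],[0,0,0],[0,0,0],[0,0,-0.15]]'

```text
time_s: 12.6
tool_pos: [0.462, 0.2146, 0.2214]
orientation: [-179.9, -0.0, 103.4]
ft_force: [-0.3, -0.7, -0.1]
finger_gap: 0.0915
grasp_force: 0.0
```

Emit:
apply_moves --linear '[[0,0,0],[0,0,0],[0,0,0],[0,0,0],[0,0,0]]' --rot '[[0,0,-0.15],[0,0,-0.15],[0,0,-0.15],[0,0,-0.15],[0,0,-0.15]]'

```text
time_s: 13.1
tool_pos: [0.4653, 0.2131, 0.2214]
orientation: [-180.0, -0.0, 146.7]
ft_force: [0.0, 0.1, -0.1]
finger_gap: 0.0911
grasp_force: 0.0
```

Emit:
apply_moves --linear '[[0,0,0],[0,0,0],[0,0,0],[0,0,0],[0,0,0]]' --rot '[[0,0,-0.15],[0,0,-0.15],[0,0,-0.15],[0,0,-0.15],[0,0,-0.03]]'

```text
time_s: 13.6
tool_pos: [0.4655, 0.2131, 0.2214]
orientation: [-180.0, -0.0, -177.4]
ft_force: [-0.2, -0.3, -0.3]
finger_gap: 0.091
grasp_force: 0.0
```

Emit:
apply_moves --linear '[[0,0,0],[0,0,0],[0,0,0]]' --rot '[[0,0,0],[0,0,0],[0,0,0]]'

```text
time_s: 13.9
tool_pos: [0.466, 0.2129, 0.2214]
orientation: [-180.0, -0.0, -177.7]
ft_force: [-0.3, -0.1, 0.5]
finger_gap: 0.091
grasp_force: 0.0
```

Run:
```python
from h import *
s1=np.load("pics/w1_s.npy",allow_pickle=True).item();look("wrist","w4");look("top","t4")
s,p,d,C,I=manifold("w4");h=cv2.cvtColor(p,cv2.COLOR_BGR2HSV)
print(s["tool_pos"],s["orientation"])
z=I[...,2];near=(abs(I[...,0]-.498)<.07)&(abs(I[...,1]-.242)<.055)
g=near&(abs(I[...,0]-.498)<.033)&(z>.055)&(z<.067)&(h[...,1]<60);w=near&(z>.058)&(z<.07)&(h[...,1]>=60)
print("module",rect(I[g]),np.median(z[g]),"wood",rect(I[w]),np.median(z[w]))
v,u=np.nonzero(near&(z>.055));roi=(u.min(),u.max(),v.min(),v.max())
b=sorted([q[0] for q in brass(p,roi)],key=lambda q:q[1]);print(roi,b)
a=[(322.5,177.5),(324.5,210.5)];C1=cam("wrist",s1)
for x,y in zip(a,b):print(tri(C1,x,C,y),plane(C,y,.072)[0].round(4))
# top view: bottle
Ct=cam("top");dt=np.load("pics/t4.npy");P,u,v=cloud(Ct,dt);m=(abs(P[:,0]-.63)<.05)&(abs(P[:,1])<.05)&(P[:,2]>.02);print("bottle",P[m].min(0),P[m].max(0))
cv2.imwrite("pics/t4c.png",np.hstack([cv2.resize(cv2.imread("pics/t4.png")[90:290,220:460],None,fx=2,fy=2)]))
```

```text
[0.46599737 0.21293619 0.22142295] [-1.79998412e+02 -3.16307305e-03 -1.77716817e+02]
module (array([498.1, 243.6]), array([67.1, 41.1]), 2.76) 0.06275726641633333 wood (array([498.7, 239.8]), array([99.8, 68.8]), 2.55) 0.06473527443835592
(np.int64(202), np.int64(612), np.int64(171), np.int64(399)) [array([348.5, 204. ]), array([348., 234.]), array([477.1, 275.1]), array([421.4, 319.1])]
(array([0.48160111, 0.24222336, 0.06931941]), np.float64(0.00015394088758474372)) [0.4807 0.242  0.072 ]
(array([0.51462216, 0.24397829, 0.07022311]), np.float64(0.00016207102900033597)) [0.514  0.2437 0.072 ]
bottle [ 0.60494968 -0.01981502  0.02055903] [0.64510561 0.01972753 0.1231065 ]
```

The bottle stands upright on the bench at about (0.626, 0.000) with its top at 0.123. The module is at (0.498, 0.243) with yaw about 2.8°, and its fittings triangulate to 0.070 against 0.072. Next I'll grasp it across its width.

Emit:
apply_moves --linear '[[-1.7,1.4,0],[-1.6,1.5,0],[0,0,0],[0,0,0],[0,0,3]]' --rot '[[0,0,-0.009],[0,0,0],[0,0,0],[0,0,0],[0,0,0]]'

```text
time_s: 14.5
tool_pos: [0.4991, 0.2437, 0.1938]
orientation: [179.9, 0.3, -177.1]
ft_force: [0.2, 0.2, -0.8]
finger_gap: 0.0912
grasp_force: 0.0
```

Emit:
apply_moves --linear '[[0,0,4],[0,0,4],[0,0,0],[0,0,0],[0,0,0]]' --rot '[[0,0,0],[0,0,0],[0,0,0],[0,0,0],[0,0,0]]'

```text
time_s: 15.0
tool_pos: [0.4986, 0.2436, 0.1134]
orientation: [180.0, 0.1, -177.1]
ft_force: [-0.5, 0.5, -0.0]
finger_gap: 0.0908
grasp_force: 0.0
```

Emit:
apply_moves --linear '[[0,0,2.5],[0,0,2.5],[0,0,1.5],[0,0,0.6],[0,0,0]]' --rot '[[0,0,0],[0,0,0],[0,0,0],[0,0,0],[0,0,0]]'

```text
time_s: 15.5
tool_pos: [0.4982, 0.2436, 0.0413]
orientation: [180.0, 0.1, -177.1]
ft_force: [-0.7, -0.2, -0.0]
finger_gap: 0.0913
grasp_force: 0.0
```

Emit:
apply_moves --linear '[[0,0,0],[0,0,0],[0,0,0],[0,0,0],[0,0,0]]' --rot '[[0,0,0],[0,0,0],[0,0,0],[0,0,0],[0,0,0]]' --hand 3.5

```text
time_s: 16.0
tool_pos: [0.4978, 0.2434, 0.0406]
orientation: [180.0, 0.0, -177.1]
ft_force: [0.8, 0.5, 0.1]
finger_gap: 0.0541
grasp_force: 0.0
```

Emit:
apply_moves --linear '[[0,0,0],[0,0,0],[0,0,0],[0,0,0],[0,0,0]]' --rot '[[0,0,0],[0,0,0],[0,0,0],[0,0,0],[0,0,0]]'

```text
time_s: 16.5
tool_pos: [0.4977, 0.2434, 0.0404]
orientation: [180.0, 0.0, -177.1]
ft_force: [0.6, -0.5, 2.1]
finger_gap: 0.042
grasp_force: 30.0
```

Emit:
apply_moves --linear '[[0,0,-0.5],[0,0,-2],[0,0,-3],[0,0,-3],[0,0,-1.5]]' --rot '[[0,0,0],[0,0,0],[0,0,0],[0,0,0],[0,0,0]]'

```text
time_s: 17.0
tool_pos: [0.4983, 0.2437, 0.1428]
orientation: [180.0, 0.1, -177.1]
ft_force: [1.4, 0.0, -3.7]
finger_gap: 0.0423
grasp_force: 30.0
```

Emit:
apply_moves --linear '[[0,0,0],[0.4,-1.5,0],[0.9,-3,0],[0.9,-3,0],[0.9,-3,0]]' --rot '[[0,0,0],[0,0,0],[0,0,0],[0,0,0],[0,0,0]]'

```text
time_s: 17.5
tool_pos: [0.4705, 0.1354, 0.1391]
orientation: [-180.0, -0.1, -177.0]
ft_force: [0.4, 0.2, -3.6]
finger_gap: 0.0416
grasp_force: 30.0
```

Emit:
apply_moves --linear '[[0.9,-3,0],[0.6,-2.5,0],[0,0,0],[0,0,0],[0,0,0]]' --rot '[[0,0,0],[0,0,0],[0,0,-0.032],[0,0,0],[0,0,0]]'

```text
time_s: 18.0
tool_pos: [0.4594, 0.0811, 0.1397]
orientation: [180.0, -0.1, -175.3]
ft_force: [0.2, 0.0, -3.5]
finger_gap: 0.0413
grasp_force: 30.0
```

Emit:
apply_moves --linear '[[0,0,3],[0,0,3],[0,0,2.5],[0,0,1],[0,0,0]]' --rot '[[0,0,0],[0,0,0],[0,0,0],[0,0,0],[0,0,0]]'

```text
time_s: 18.5
tool_pos: [0.4592, 0.0815, 0.0444]
orientation: [180.0, -0.2, -175.2]
ft_force: [0.3, -0.1, -3.5]
finger_gap: 0.0415
grasp_force: 30.0
```

Emit:
apply_moves --linear '[[0,0,0],[0,0,0],[0,0,0]]' --rot '[[0,0,0],[0,0,0],[0,0,0]]'

```text
time_s: 18.8
tool_pos: [0.4606, 0.0813, 0.0463]
orientation: [-180.0, 0.1, -175.2]
ft_force: [0.4, -0.1, -2.9]
finger_gap: 0.0416
grasp_force: 30.0
```

Emit:
apply_moves --linear '[[0,0,0.4],[0,0,0.4],[0,0,0.2],[0,0,0.05],[0,0,0.05]]' --rot '[[0,0,0],[0,0,0],[0,0,0],[0,0,0],[0,0,0]]'

```text
time_s: 19.3
tool_pos: [0.4598, 0.0813, 0.0344]
orientation: [-180.0, -0.0, -175.2]
ft_force: [-3.4, -0.9, 11.3]
finger_gap: 0.0419
grasp_force: 30.0
```

Emit:
apply_moves --linear '[[0,0,0.05],[0,0,0],[0,0,0]]' --rot '[[0,0,0],[0,0,0],[0,0,0]]'

```text
time_s: 19.6
tool_pos: [0.4598, 0.0813, 0.0344]
orientation: [-180.0, 0.0, -175.2]
ft_force: [-3.2, -0.9, 13.1]
finger_gap: 0.0419
grasp_force: 30.0
```

Emit:
apply_moves --linear '[[0,0,0],[0,0,0],[0,0,0],[0,0,0],[0,0,0]]' --rot '[[0,0,0],[0,0,0],[0,0,0],[0,0,0],[0,0,0]]' --hand 9.1

```text
time_s: 20.1
tool_pos: [0.46, 0.0813, 0.0339]
orientation: [-180.0, -0.0, -175.2]
ft_force: [0.8, -0.8, -0.4]
finger_gap: 0.0789
grasp_force: 0.0
```

Emit:
apply_moves --linear '[[0,0,0],[0,0,0],[0,0,-1],[0,0,-3],[0,0,-4]]' --rot '[[0,0,0],[0,0,0],[0,0,0],[0,0,0],[0,0,0]]'

```text
time_s: 20.6
tool_pos: [0.4589, 0.0812, 0.1144]
orientation: [180.0, -0.2, -175.2]
ft_force: [0.8, -0.7, -0.3]
finger_gap: 0.091
grasp_force: 0.0
```

Emit:
apply_moves --linear '[[0,0,-4],[0,0,-3],[0,0,0],[0,0,0],[0,0,0]]' --rot '[[0,0,0],[0,0,0],[0,0,0.15],[0,0,0.15],[0,0,0.15]]'

```text
time_s: 21.1
tool_pos: [0.4598, 0.0813, 0.185]
orientation: [180.0, 0.1, 158.6]
ft_force: [-0.1, 0.3, 0.4]
finger_gap: 0.0909
grasp_force: 0.0
```

Emit:
apply_moves --linear '[[0,0,0],[0,0,0],[0,0,0],[0,0,0],[0,0,0]]' --rot '[[0,0,0.15],[0,0,0.15],[0,0,0.15],[0,0,0.15],[0,0,0.15]]'

```text
time_s: 21.6
tool_pos: [0.4597, 0.0813, 0.1846]
orientation: [180.0, 0.0, 115.7]
ft_force: [-0.1, -0.2, -0.5]
finger_gap: 0.091
grasp_force: 0.0
```

Emit:
apply_moves --linear '[[0,0,0],[0,0,0],[0,0,0],[0,0,0],[0,0,0]]' --rot '[[0,0,0.15],[0,0,0.15],[0,0,0.071],[0,0,0],[0,0,0]]'

```text
time_s: 22.1
tool_pos: [0.4599, 0.0813, 0.1844]
orientation: [180.0, 0.0, 94.9]
ft_force: [-0.4, -0.7, 0.7]
finger_gap: 0.0912
grasp_force: 0.0
```

Run:
```python
from h import *
look("wrist","w5")
s,p,d,C,I=manifold("w5");h=cv2.cvtColor(p,cv2.COLOR_BGR2HSV)
print(s["tool_pos"],s["orientation"])
z=I[...,2];near=(abs(I[...,0]-.46)<.05)&(abs(I[...,1]-.081)<.05)
g=near&(z>.052)&(z<.060)
print("module",g.sum(),rect(I[g]),np.median(z[g]))
v,u=np.nonzero(g);roi=(u.min()-5,u.max()+5,v.min()-5,v.max()+5)
b=brass(p,roi);print(b,[plane(C,q[0],.066)[0].round(4) for q in b])
```

```text
[0.45987308 0.08126892 0.18435516] [1.79982141e+02 2.00028117e-03 9.49028499e+01]
module 2580 (array([460.7,  81.5]), array([66.8, 42.3]), 4.7) 0.05673841727542478
[(array([340.5, 196.5]), array([17., 15.])), (array([303.5, 196.5]), array([17., 15.]))] [array([0.4775, 0.0835, 0.066 ]), array([0.4439, 0.0806, 0.066 ])]
```

View pics/w5.png

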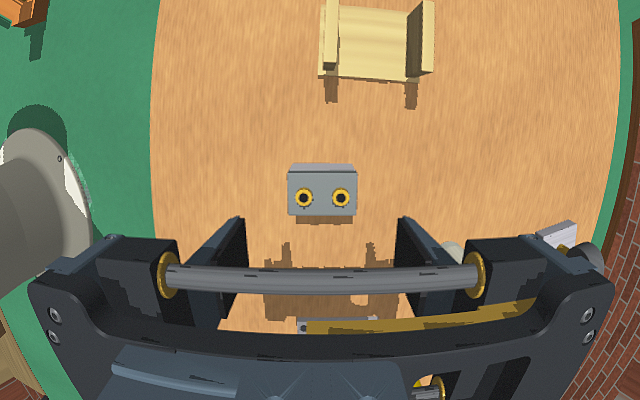

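The view shows the module standing alone on the bench at (322,190), square to the tool. The empty cradle is at the top, and the bottle and gauge are clear on the right at (455,250) and (555,240). Now I'll grip it by its ends.

Emit:
apply_moves --linear '[[0,0.1,3],[0,0,4],[0,0,4],[0,0,3],[0,0,0.9]]' --rot '[[0,0,0],[0,0,0],[0,0,0],[0,0,0],[0,0,0]]'

```text
time_s: 22.65
tool_pos: [0.4596, 0.0813, 0.0327]
orientation: [-179.8, -0.0, 94.8]
ft_force: [0.4, -0.1, 1.4]
finger_gap: 0.0912
grasp_force: 0.0
```

Emit:
apply_moves --linear '[[0,0,0],[0,0,0],[0,0,0],[0,0,0],[0,0,0]]' --rot '[[0,0,0],[0,0,0],[0,0,0],[0,0,0],[0,0,0]]' --hand 6

```text
time_s: 23.15
tool_pos: [0.4617, 0.0814, 0.0362]
orientation: [179.9, 0.0, 94.8]
ft_force: [-0.9, -0.4, 12.9]
finger_gap: 0.066
grasp_force: 30.0
```

Emit:
apply_moves --linear '[[0,0,0],[0,0,0],[0,0,0]]' --rot '[[0,0,0],[0,0,0],[0,0,0]]'

```text
time_s: 23.45
tool_pos: [0.4617, 0.0814, 0.0362]
orientation: [179.9, 0.0, 94.8]
ft_force: [-0.3, -0.4, 12.9]
finger_gap: 0.0661
grasp_force: 30.0
```

Emit:
apply_moves --linear '[[0,0,-0.5],[0,0,-2],[0,0,-3],[0,0,-3],[0,0,-1.5]]' --rot '[[0,0,0],[0,0,0],[0,0,0],[0,0,0],[0,0,0]]'

```text
time_s: 23.95
tool_pos: [0.4615, 0.0814, 0.1377]
orientation: [179.8, 0.0, 94.8]
ft_force: [-0.3, 0.1, -3.8]
finger_gap: 0.066
grasp_force: 30.0
```

Emit:
apply_moves --linear '[[0,0,0],[-1.5,0.1,0],[-3.5,0.2,0],[-4,0.3,0],[-4,0.3,0]]' --rot '[[0,0,0],[0,0,0],[0,0,0],[0,0,0],[0,0,0]]'

```text
time_s: 24.45
tool_pos: [0.4802, -0.0486, 0.1342]
orientation: [-179.9, -0.0, 94.8]
ft_force: [1.4, 0.6, -3.0]
finger_gap: 0.0659
grasp_force: 30.0
```

Emit:
apply_moves --linear '[[-4,0.3,0],[-4,0.3,0],[-4,0.3,0],[-3.3,0.2,0],[-2,0.1,0]]' --rot '[[0,0,0],[0,0,0],[0,0,0],[0,0,0],[0,0,0]]'

```text
time_s: 24.95
tool_pos: [0.5068, -0.2211, 0.134]
orientation: [-180.0, -0.0, 94.7]
ft_force: [0.4, -0.3, -3.7]
finger_gap: 0.0658
grasp_force: 30.0
```

Emit:
apply_moves --linear '[[-1,0,0],[0,0,0],[0,0,0],[0,0,0],[0,0,0]]' --rot '[[0,0,0],[0,0,0],[0,0,0],[0,0,0],[0,0,0]]'

```text
time_s: 25.45
tool_pos: [0.5078, -0.2278, 0.135]
orientation: [-180.0, -0.0, 94.8]
ft_force: [-0.1, 0.5, -4.1]
finger_gap: 0.0662
grasp_force: 30.0
```

Run:
```python
from h import *
look("wrist","w6");s,p,d,C,I=manifold("w6")
print(s["tool_pos"],s["orientation"],rel(s,(.5088,-.2287,.048)))
b=brass(p,(200,440,0,275));print([(q[0],q[1],I[int(q[0][1]),int(q[0][0])].round(3)) for q in b])
z=I[...,2];x,y=I[...,0],I[...,1]
m=(z>.009)&(z<.018)&(abs(x-.506)<.07)&(abs(y+.2)<.11);print("plate",rect(I[m]))
m=(z>.064)&(z<.073)&(abs(x-.506)<.05)&(y>-.2)&(y<-.12);print("valves",rect(I[m]))
```

```text
[ 0.5077945  -0.2277603   0.13497145] [-1.79990700e+02 -1.20648923e-02  9.48247682e+01] [-0.1   0.09  8.7 ]
[(array([205.5, 264. ]), array([20., 11.]), array([ 0.47 , -0.197,  0.208])), (array([428.5, 215. ]), array([50., 21.]), array([ 0.606, -0.232,  0.033])), (array([347.5, 155. ]), array([22., 21.]), array([ 0.521, -0.179,  0.079])), (array([298.5, 155. ]), array([22., 21.]), array([ 0.488, -0.181,  0.079])), (array([348.5,  94. ]), array([21.9, 21.9]), array([ 0.518, -0.137,  0.08 ])), (array([297.9,  94.3]), array([22.1, 21.5]), array([ 0.484, -0.14 ,  0.079]))]
plate (array([ 504.5, -174.5]), array([145., 111.]), -85.29)
valves (array([ 503.1, -159.7]), array([83.2, 66.7]), -86.15)
```

View pics/w6.png

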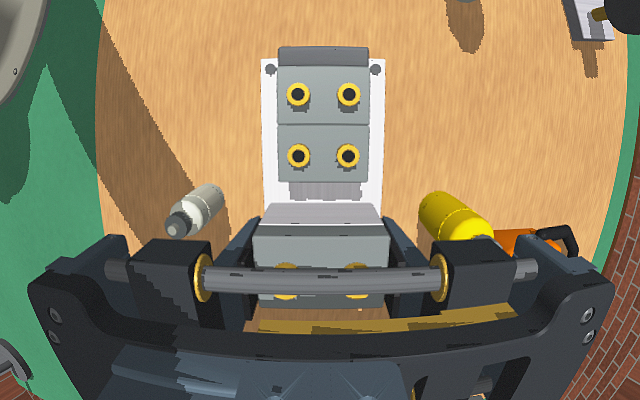

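The view shows the module in hand at (322,245). The bay is directly below and ahead, with plate visible at (322,215), and the fixed fittings' midline is at column 323. I'll compare the module's midline with the row's in the tool frame.

Run:
```python
from h import *
s,p,d,C,I=manifold("w6");M=np.linalg.inv(T(s));J=(I@M[:3,:3].T+M[:3,3])*1000
f=np.array([plane(C,q,.078)[0] for q in[(347.5,155),(298.5,155),(348.5,94),(297.9,94.3)]])
ft=(f@M[:3,:3].T+M[:3,3])*1000;print("fit tool y",ft.round(2).tolist())
z=J[...,2];hs=cv2.cvtColor(p,cv2.COLOR_BGR2HSV)
m=np.zeros(z.shape,bool);m[200:262,245:400]=1
q=m&(z>-25)&(z<-15);print("module top",q.sum(),J[q].min(0),J[q].max(0))
for r in(236,245,255):
    c=np.nonzero(q[r])[0];print(r,c.min(),c.max(),J[r,c.min()].round(1),J[r,c.max()].round(1),hs[r,c.min()-3:c.min()+4,2],hs[r,c.max()-3:c.max()+4,2])
zz=I[...,2]
for r in(110,135,140,165,170):
    c=[k for k in range(260,390) if .064<zz[r,k]<.072];print(r,c[0],c[-1],J[r,c[0]].round(1),J[r,c[-1]].round(1))
```

```text
fit tool y [[47.62, 18.02, 56.98], [47.6, -15.45, 56.98], [89.24, 18.26, 56.99], [88.98, -15.49, 56.99]]
module top 4304 [  7.07879163 -37.52105377 -24.99956363] [ 21.90661707  38.26959498 -15.00340449]
236 252 388 [ 20.3 -32.9 -19.3] [ 20.5  31.6 -19.8] [ 52  44  34  79 133 150 151] [151 151 153 147 107  61  38]
245 245 399 [ 16.2 -36.3 -21. ] [ 17.4  36.4 -23.4] [97 74 58 47 43 41 43] [50 50 72 86 94 96 95]
255 250 391 [ 12.5 -33.5 -24. ] [ 13.   32.6 -24.9] [ 41  27  24  24  23  18 110] [149  15  29  26  28  27  35]
110 276 369 [ 78.7 -31.7  66.5] [78.7 33.6 65.8]
135 277 368 [ 60.9 -31.1  65.4] [60.9 33.2 66. ]
140 277 368 [ 57.2 -31.4  66.5] [57.5 33.  64.3]
165 278 367 [ 39.  -31.2  66.8] [39.  33.2 66.9]
170 278 367 [ 35.3 -31.3  67.1] [35.3 33.3 66.9]
```

Emit:
apply_moves --linear '[[0,0.15,0],[0,0,2],[0,0,2.5],[0,0,2],[0,0,1]]' --rot '[[0,0,0],[0,0,0],[0,0,0],[0,0,0],[0,0,0]]'

```text
time_s: 26.0
tool_pos: [0.5088, -0.2282, 0.0585]
orientation: [-179.9, -0.1, 94.8]
ft_force: [-0.5, 0.2, -3.5]
finger_gap: 0.0656
grasp_force: 30.0
```

Emit:
apply_moves --linear '[[0,0,0.5],[0,0,0.3],[0,0,0],[0,0,0],[0,0,0]]' --rot '[[0,0,0],[0,0,0],[0,0,0],[0,0,0],[0,0,0]]'

```text
time_s: 26.5
tool_pos: [0.5097, -0.2289, 0.0525]
orientation: [180.0, 0.0, 94.8]
ft_force: [-0.3, 0.6, -3.4]
finger_gap: 0.0657
grasp_force: 30.0
```

Emit:
apply_moves --linear '[[0,0,0.2],[0,0,0.1],[0,0,0.1],[0,0,0.05],[0,0,0]]' --rot '[[0,0,0],[0,0,0],[0,0,0],[0,0,0],[0,0,0]]'

```text
time_s: 27.0
tool_pos: [0.5093, -0.2287, 0.0482]
orientation: [180.0, 0.0, 94.8]
ft_force: [-4.1, 1.4, 14.5]
finger_gap: 0.0659
grasp_force: 30.0
```

Emit:
apply_moves --linear '[[0,0,-0.04],[0.15,0,0],[0.15,0,0],[0.1,0,0],[0,0,0]]' --rot '[[0,0,0],[0,0,0],[0,0,0],[0,0,0],[0,0,0]]'

```text
time_s: 27.5
tool_pos: [0.5097, -0.2252, 0.0482]
orientation: [179.9, 0.1, 94.8]
ft_force: [-0.1, -3.2, 5.3]
finger_gap: 0.0657
grasp_force: 30.0
```

Emit:
apply_moves --linear '[[0.05,0,0],[0.05,0,0],[0,0,0]]' --rot '[[0,0,0],[0,0,0],[0,0,0]]'

```text
time_s: 27.8
tool_pos: [0.5097, -0.2242, 0.0482]
orientation: [179.9, 0.1, 94.8]
ft_force: [0.4, -3.7, 5.6]
finger_gap: 0.0655
grasp_force: 30.0
```

Emit:
apply_moves --linear '[[0.05,0,0],[0.05,0,0],[0,0,0]]' --rot '[[0,0,0],[0,0,0],[0,0,0]]'

```text
time_s: 28.1
tool_pos: [0.5096, -0.2233, 0.0482]
orientation: [179.9, 0.1, 94.8]
ft_force: [1.0, -4.5, 5.0]
finger_gap: 0.0658
grasp_force: 30.0
```

Emit:
apply_moves --linear '[[0.05,0,0],[0.05,0,0],[0,0,0]]' --rot '[[0,0,0],[0,0,0],[0,0,0]]'

```text
time_s: 28.4
tool_pos: [0.5096, -0.2223, 0.0482]
orientation: [179.9, 0.1, 94.8]
ft_force: [1.0, -4.7, 5.2]
finger_gap: 0.0658
grasp_force: 30.0
```

Only sliding friction so far (about 4.5 N), so I'm creeping on.

Emit:
apply_moves --linear '[[0.05,0,0],[0.03,0,0],[0,0,0]]' --rot '[[0,0,0],[0,0,0],[0,0,0]]'

```text
time_s: 28.7
tool_pos: [0.5096, -0.2222, 0.0482]
orientation: [179.9, 0.1, 94.8]
ft_force: [-1.0, -11.6, 3.4]
finger_gap: 0.066
grasp_force: 30.0
```

Emit:
apply_moves --linear '[[0.03,0,0],[0.03,0,0],[0,0,0]]' --rot '[[0,0,0],[0,0,0],[0,0,0]]'

```text
time_s: 29.0
tool_pos: [0.5096, -0.2223, 0.0482]
orientation: [179.9, 0.2, 94.8]
ft_force: [-1.6, -18.0, 1.6]
finger_gap: 0.0657
grasp_force: 30.0
```

Contact: the push rose to 18 N and motion stopped at the expected y of -0.222. I'll check the end alignment before releasing.

```bash
cat > al.py <<'E'
from h import *
import sys
n=sys.argv[1];look("wrist",n);s,p,d,C,I=manifold(n)
o=np.array([.5066,-.2014]);a=np.radians(4.75);R=np.array([[np.cos(a),np.sin(a)],[-np.sin(a),np.cos(a)]])
Q=(I[...,:2]-o)@R.T*1000;z=I[...,2]
top=(z>.066)&(z<.0715)
for lo,hi in((50,60),(44,48),(24,34),(6,12),(1,4),(-4,-1),(-8,-4),(-14,-8),(-20,-14),(-32,-22),(-40,-34)):
    m=top&(Q[...,1]>lo)&(Q[...,1]<hi)&(abs(Q[...,0])<37);x=Q[...,0]
    L,Rr=[],[]
    for r in np.unique(np.nonzero(m)[0]):
        c=np.nonzero(m[r])[0];L.append(x[r,c[0]]);Rr.append(x[r,c[-1]])
    if L:print((lo,hi),len(L),"x ends %.1f %.1f mid %.2f"%(np.median(L),np.median(Rr),(np.median(L)+np.median(Rr))/2))
for q in brass(p,(200,440,0,300)):
    P=plane(C,q[0],.078)[0];print("fit",q[0],q[1],((P[:2]-o)@R.T*1000).round(2),np.median(z[int(q[0][1])-8:int(q[0][1])+9,int(q[0][0])-8:int(q[0][0])+9]).round(3))
y0,y1,x0,x1=map(int,sys.argv[2:6]);cv2.imwrite(f"pics/{n}c.png",cv2.resize(p[y0:y1,x0:x1],None,fx=4,fy=4,interpolation=cv2.INTER_NEAREST))
E
python3 al.py w7 120 270 230 410
```

```text
(50, 60) 25 x ends -32.2 32.8 mid 0.29
(44, 48) 10 x ends -32.1 32.9 mid 0.37
(24, 34) 24 x ends -32.4 32.7 mid 0.16
(6, 12) 15 x ends -32.2 32.9 mid 0.34
(1, 4) 8 x ends -32.2 32.1 mid -0.01
(-4, -1) 9 x ends -36.1 33.3 mid -1.42
(-8, -4) 10 x ends -33.6 35.0 mid 0.73
(-14, -8) 16 x ends -32.2 33.9 mid 0.87
(-20, -14) 6 x ends -31.9 34.1 mid 1.08
(-32, -22) 1 x ends -32.3 1.1 mid -15.59
(-40, -34) 13 x ends -31.7 33.8 mid 1.08
fit [359. 197.] [38.2 36.8] [16.81 21.67] 0.079
fit [279.5 196.8] [36.5 39. ] [-16.14  21.76] 0.079
fit [361.8  96.2] [38.2 37.5] [17.03 62.76] 0.079
fit [275.8  96.3] [38.2 37.5] [-16.66  62.76] 0.079
```

View pics/w7c.png

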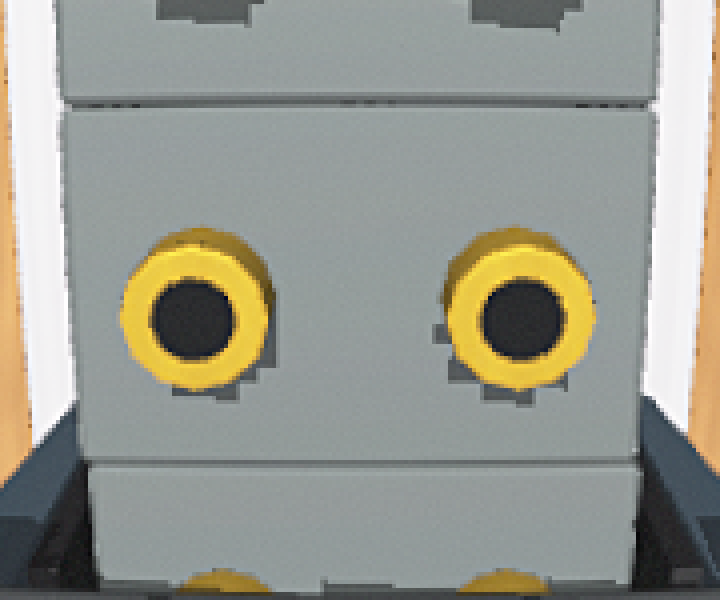

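The crop shows the module (bottom) tight against its neighbour along the seam at row 462. Its midline is about 0.4–0.6 mm too far to +x. I'll ease off, shift 0.5 mm, press again and release.

Emit:
apply_moves --linear '[[-0.1,0,0],[0,-0.05,0],[0,0,0],[0.08,0,0],[0,0,0]]' --rot '[[0,0,0],[0,0,0],[0,0,0],[0,0,0],[0,0,0]]'

```text
time_s: 29.55
tool_pos: [0.5095, -0.2223, 0.0483]
orientation: [179.9, 0.2, 94.8]
ft_force: [2.1, -14.9, 0.5]
finger_gap: 0.0661
grasp_force: 30.0
```

Emit:
apply_moves --linear '[[0.02,0,0],[0,0,0],[0,0,0]]' --rot '[[0,0,0],[0,0,0],[0,0,0]]'

```text
time_s: 29.85
tool_pos: [0.5095, -0.2223, 0.0483]
orientation: [179.8, 0.2, 94.8]
ft_force: [0.1, -16.0, -0.4]
finger_gap: 0.066
grasp_force: 30.0
```

Emit:
apply_moves --linear '[[-0.05,0,0],[0,0,0],[0,0,0]]' --rot '[[0,0,0],[0,0,0],[0,0,0]]'

```text
time_s: 30.15
tool_pos: [0.5095, -0.2223, 0.0482]
orientation: [179.9, 0.1, 94.8]
ft_force: [2.1, -11.3, 1.7]
finger_gap: 0.0663
grasp_force: 30.0
```

Emit:
apply_moves --linear '[[0,0,0],[0,0,0],[0,0,0],[0,0,0],[0,0,0]]' --rot '[[0,0,0],[0,0,0],[0,0,0],[0,0,0],[0,0,0]]' --hand 9.1

```text
time_s: 30.65
tool_pos: [0.5081, -0.2207, 0.0478]
orientation: [-180.0, -0.0, 94.8]
ft_force: [0.5, 0.9, -0.4]
finger_gap: 0.0907
grasp_force: 0.0
```

Emit:
apply_moves --linear '[[0,0,0],[0,0,0],[0,0,-1],[0,0,-2],[0,0,-3]]' --rot '[[0,0,0],[0,0,0],[0,0,0],[0,0,0],[0,0,0]]'

```text
time_s: 31.15
tool_pos: [0.5074, -0.2205, 0.1081]
orientation: [-179.9, -0.1, 94.8]
ft_force: [0.5, -0.3, 0.1]
finger_gap: 0.0909
grasp_force: 0.0
```

Emit:
apply_moves --linear '[[0,0,-2],[-2,0,0],[-2,0,0],[0,0,0],[0,0,0]]' --rot '[[0,0,0],[0,0,0],[0,0,0],[0,0,0],[0,0,0]]'

```text
time_s: 31.65
tool_pos: [0.511, -0.2617, 0.1269]
orientation: [-179.9, -0.0, 94.7]
ft_force: [0.1, -0.1, -1.2]
finger_gap: 0.091
grasp_force: 0.0
```

```bash
python3 al.py w8 60 210 240 420
python3 - <<'E'
from h import *
s,p,d,C,I=manifold("w8");print(s["tool_pos"],s["ft_force"])
E
```

```text
(50, 60) 16 x ends -32.2 32.9 mid 0.31
(44, 48) 7 x ends -32.2 32.4 mid 0.12
(24, 34) 15 x ends -32.4 32.5 mid 0.07
(6, 12) 9 x ends -31.9 32.8 mid 0.44
(1, 4) 5 x ends -32.1 32.8 mid 0.35
(-4, -1) 5 x ends -31.5 33.0 mid 0.72
(-8, -4) 7 x ends -31.6 33.7 mid 1.02
(-14, -8) 9 x ends -31.1 33.9 mid 1.44
(-20, -14) 9 x ends -31.2 33.4 mid 1.14
(-32, -22) 15 x ends -31.4 33.7 mid 1.17
(-40, -34) 10 x ends -31.1 33.3 mid 1.10
fit [431.5 180.5] [45. 15.] [ 76.26 -28.43] 0.024
fit [349.  168.5] [23. 22.] [ 17.87 -20.66] 0.079
fit [298.2 168.8] [22.6 23.3] [-15.81 -20.84] 0.079
fit [348.5 105.5] [22.6 22.6] [17.05 20.88] 0.079
fit [296. 106.] [22.6 22.6] [-16.71  20.58] 0.079
fit [348.8  42.8] [23.3 21.2] [17.26 62.54] 0.079
fit [295.8  42.8] [21.9 22.6] [-16.73  62.55] 0.079
[ 0.51099653 -0.26165868  0.1268772 ] [ 0.08900915 -0.0509037  -1.18841678]
```

View pics/w8c.png

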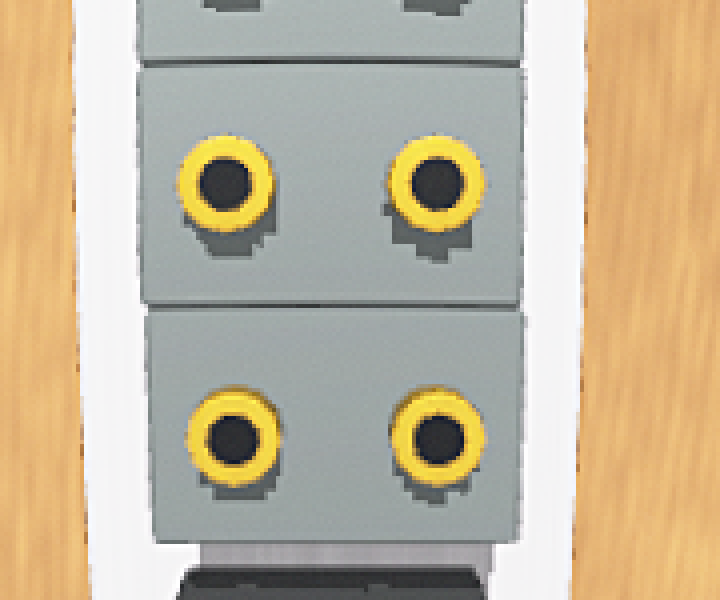

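The crop shows the three valves butted with no gap: the fitting rows are 41.5 mm apart against a measured 41.8 in the fixed row, and square. The module's midline is 0.85 mm too far to +x, so I'll regrip and correct it.

Emit:
apply_moves --linear '[[2,0,0],[2,0,0],[-0.15,0,0],[0,0,0],[0,0,0]]' --rot '[[0,0,0],[0,0,0],[0,0,0],[0,0,0],[0,0,0]]'

```text
time_s: 32.2
tool_pos: [0.5085, -0.222, 0.1279]
orientation: [180.0, 0.0, 94.8]
ft_force: [-0.1, 0.1, -0.1]
finger_gap: 0.0912
grasp_force: 0.0
```

Emit:
apply_moves --linear '[[0,0,2.5],[0,0,2.5],[0,0,2],[0,0,0.9],[0,0,0]]' --rot '[[0,0,0],[0,0,0],[0,0,0],[0,0,0],[0,0,0]]'

```text
time_s: 32.7
tool_pos: [0.5078, -0.2222, 0.048]
orientation: [-179.9, -0.1, 94.7]
ft_force: [0.3, 0.3, 1.0]
finger_gap: 0.0907
grasp_force: 0.0
```

Emit:
apply_moves --linear '[[0,0,0],[0,0,0],[0,0,0]]' --rot '[[0,0,0],[0,0,0],[0,0,0]]'

```text
time_s: 33.0
tool_pos: [0.5087, -0.2226, 0.0497]
orientation: [179.9, 0.0, 94.8]
ft_force: [0.6, -0.9, -0.1]
finger_gap: 0.0908
grasp_force: 0.0
```

Emit:
apply_moves --linear '[[0,0,0],[0,0,0],[0,0,0],[0,0,0],[0,0,0]]' --rot '[[0,0,0],[0,0,0],[0,0,0],[0,0,0],[0,0,0]]' --hand 6

```text
time_s: 33.5
tool_pos: [0.5085, -0.2224, 0.0489]
orientation: [180.0, 0.0, 94.8]
ft_force: [0.7, -0.4, 3.4]
finger_gap: 0.0661
grasp_force: 30.0
```

Emit:
apply_moves --linear '[[-0.15,0,-0.05],[-0.1,0,-0.05],[0,0,0],[0,0,0],[0,0,0]]' --rot '[[0,0,0],[0,0,0],[0,0,0],[0,0,0],[0,0,0]]'

```text
time_s: 34.0
tool_pos: [0.5084, -0.2248, 0.0497]
orientation: [-180.0, -0.0, 94.8]
ft_force: [-1.2, 0.4, -3.1]
finger_gap: 0.0661
grasp_force: 30.0
```

Emit:
apply_moves --linear '[[0,0.05,0.08],[0.1,0,0.02],[0.07,0,0],[0.03,0,0],[0,0,0]]' --rot '[[0,0,0],[0,0,0],[0,0,0],[0,0,0],[0,0,0]]'

```text
time_s: 34.5
tool_pos: [0.509, -0.2229, 0.049]
orientation: [180.0, 0.0, 94.8]
ft_force: [1.5, -1.4, 0.7]
finger_gap: 0.0658
grasp_force: 30.0
```

Emit:
apply_moves --linear '[[0.05,0,0],[0.04,0,0],[0,0,0]]' --rot '[[0,0,0],[0,0,0],[0,0,0]]'

```text
time_s: 34.8
tool_pos: [0.509, -0.2223, 0.0489]
orientation: [180.0, 0.0, 94.8]
ft_force: [0.4, -4.9, 0.1]
finger_gap: 0.0658
grasp_force: 30.0
```

Emit:
apply_moves --linear '[[-0.05,-0.04,0],[0,0,0.03],[0.08,0,0],[0.04,0,0],[0,0,0]]' --rot '[[0,0,0],[0,0,0],[0,0,0],[0,0,0],[0,0,0]]'

```text
time_s: 35.3
tool_pos: [0.5087, -0.2222, 0.049]
orientation: [179.9, 0.1, 94.8]
ft_force: [0.0, -9.8, 5.5]
finger_gap: 0.0659
grasp_force: 30.0
```

Emit:
apply_moves --linear '[[0.03,0,0],[0.02,0,0],[0,0,0]]' --rot '[[0,0,0],[0,0,0],[0,0,0]]'

```text
time_s: 35.6
tool_pos: [0.5088, -0.2222, 0.049]
orientation: [179.9, 0.1, 94.8]
ft_force: [-1.7, -14.3, 5.5]
finger_gap: 0.066
grasp_force: 30.0
```

Butted with 14 N, and x is now 0.5088. I'll ease off, release, retreat and check.

Emit:
apply_moves --linear '[[-0.04,0,0],[0,0,0],[0,0,0]]' --rot '[[0,0,0],[0,0,0],[0,0,0]]'

```text
time_s: 35.9
tool_pos: [0.5087, -0.2222, 0.0489]
orientation: [179.9, 0.1, 94.8]
ft_force: [-0.4, -10.9, 4.9]
finger_gap: 0.0656
grasp_force: 30.0
```

Emit:
apply_moves --linear '[[0,0,0],[0,0,0],[0,0,0],[0,0,0],[0,0,0]]' --rot '[[0,0,0],[0,0,0],[0,0,0],[0,0,0],[0,0,0]]' --hand 9.1

```text
time_s: 36.4
tool_pos: [0.5082, -0.221, 0.0484]
orientation: [-180.0, -0.0, 94.8]
ft_force: [0.0, 0.4, -0.7]
finger_gap: 0.0911
grasp_force: 0.0
```

Emit:
apply_moves --linear '[[0,0,0],[0,0,0],[0,0,-1],[0,0,-2],[0,0,-3]]' --rot '[[0,0,0],[0,0,0],[0,0,0],[0,0,0],[0,0,0]]'

```text
time_s: 36.9
tool_pos: [0.5075, -0.2208, 0.1088]
orientation: [-179.9, -0.1, 94.8]
ft_force: [-0.1, -0.3, 0.5]
finger_gap: 0.091
grasp_force: 0.0
```

Emit:
apply_moves --linear '[[0,0,-2],[-2,0,0],[-2,0,0],[0,0,0],[0,0,0]]' --rot '[[0,0,0],[0,0,0],[0,0,0],[0,0,0],[0,0,0]]'

```text
time_s: 37.4
tool_pos: [0.5111, -0.2619, 0.1276]
orientation: [-179.9, -0.1, 94.7]
ft_force: [-0.9, -0.2, 0.1]
finger_gap: 0.0909
grasp_force: 0.0
```

```bash
python3 al.py w9 60 210 240 420
python3 - <<'E'
from h import *
look("top","t9");Ct=cam("top")
for n in("top0","t4","t9"):
    d=np.load(f"pics/{n}.npy");P,u,v=cloud(Ct,d)
    for k,(x,y,r,zl) in dict(bottle=(.626,0,.05,.02),gauge=(.79,.02,.06,.02),yellow=(.615,-.228,.035,.02),small=(.39,-.24,.035,.02)).items():
        m=(abs(P[:,0]-x)<r)&(abs(P[:,1]-y)<r)&(P[:,2]>zl)
        if m.any():print(n,k,P[m].mean(0).round(3),P[m][:,2].max().round(3))
s=env.get_state();print(s["tool_pos"],s["time_s"])
a,b=cv2.imread("pics/top0.png"),cv2.imread("pics/t9.png");cv2.imwrite("pics/cmp.png",b)
E
```

```text
(50, 60) 16 x ends -32.3 32.6 mid 0.16
(44, 48) 7 x ends -32.2 32.7 mid 0.26
(24, 34) 15 x ends -32.3 32.7 mid 0.19
(6, 12) 9 x ends -32.1 33.0 mid 0.45
(1, 4) 5 x ends -32.0 32.4 mid 0.16
(-4, -1) 5 x ends -32.3 32.4 mid 0.06
(-8, -4) 6 x ends -32.7 32.6 mid -0.05
(-14, -8) 10 x ends -31.8 32.0 mid 0.08
(-20, -14) 9 x ends -32.7 32.0 mid -0.33
(-32, -22) 15 x ends -32.8 33.1 mid 0.16
(-40, -34) 9 x ends -32.7 32.1 mid -0.31
fit [431.  180.5] [45. 16.] [ 76.25 -28.82] 0.025
fit [347.1 167.8] [23.1 22.5] [ 16.74 -20.56] 0.079
fit [296.5 168. ] [21.9 23.3] [-16.91 -20.66] 0.079
fit [348.2 105.2] [23.4 22.5] [17.   20.87] 0.079
fit [295.5 105.5] [22.6 22.6] [-17.02  20.7 ] 0.079
fit [348.3  42.8] [22.6 21.9] [17.08 62.48] 0.079
fit [295.8  42.8] [21.9 22.6] [-16.72  62.49] 0.079
top0 gauge [0.797 0.02  0.068] 0.11
top0 yellow [ 0.621 -0.228  0.084] 0.121
top0 small [ 0.397 -0.237  0.064] 0.09
t4 bottle [0.623 0.002 0.091] 0.123
t4 gauge [0.798 0.021 0.068] 0.115
t4 yellow [ 0.621 -0.228  0.084] 0.121
t4 small [ 0.397 -0.236  0.063] 0.093
t9 bottle [0.623 0.001 0.091] 0.122
t9 gauge [0.798 0.021 0.068] 0.112
t9 yellow [ 0.605 -0.231  0.196] 0.499
t9 small [ 0.39  -0.241  0.518] 0.643
[ 0.51111768 -0.2609652   0.12778896] 37.5
```

View pics/w9c.png

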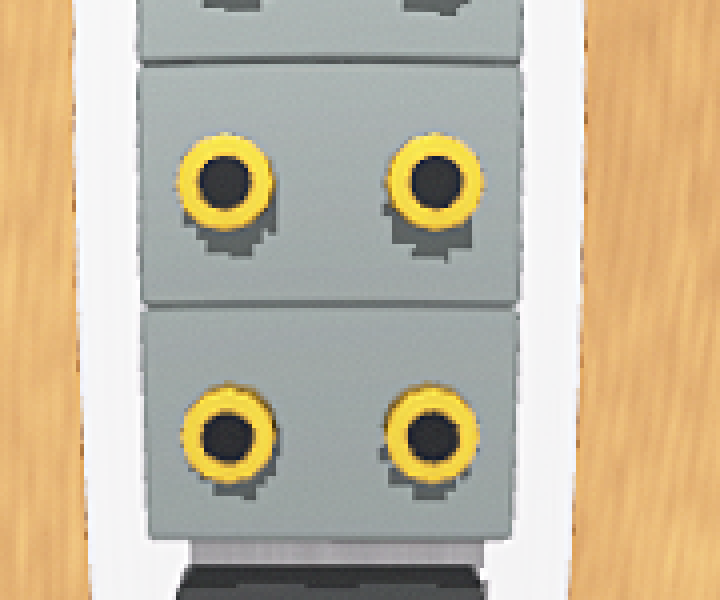

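View pics/t9.png

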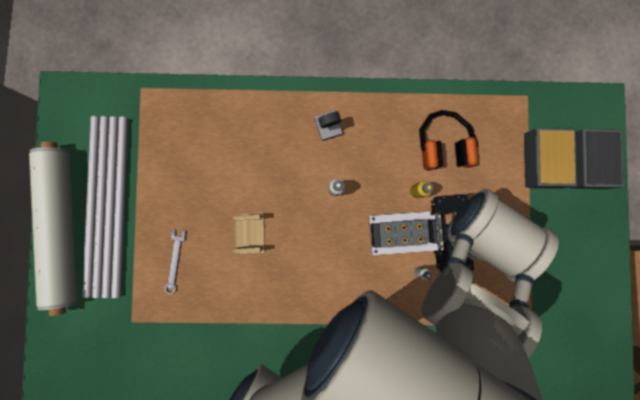

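The module is butted against its neighbour, its midline is within 0.3 mm of the row's, and the bottle is upright at (337,187) in the top view. The other things look unmoved. I'll retreat and hand in.

Emit:
apply_moves --linear '[[0,0,-3],[0,0,-4],[0,0,-2],[0,0,0],[0,0,0]]' --rot '[[0,0,0],[0,0,0],[0,0,0],[0,0,0],[0,0,0]]'

```text
time_s: 38.0
tool_pos: [0.5114, -0.2607, 0.2182]
orientation: [-180.0, -0.0, 94.8]
ft_force: [-0.7, 0.2, 0.0]
finger_gap: 0.0912
grasp_force: 0.0
```

```bash
python3 -c "
from rig import env
print(env.sign_off())"
```

```text
the job is handed in; nothing more can be done
None
```

The job is handed in at 38 s: the bottle stands upright on the bench off the plate, and the module is in the bay, butted against its neighbour with its ends within about 0.3 mm of the row by the wrist camera; sign-off returned no verdict.

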